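Take the used filter cartridge out of a lab instrument

TASK

Turn both red-knobbed swing tabs a quarter turn aside, and leave them so, to free the white cover of the blue-topped instrument; then lift the cover off and set it down flat, handle up, in the middle of the green mat. After that lift the yellow filter cartridge out of the well underneath and stand it upright in the blue tray. Set both down rather than dropping them, let go, and leave the bottles and the tip box where they are.

Things in the scene. Friction and masses are not known exactly. Their poses are not given: they have to be found in the camera images.
- instrument: Fixed benchtop instrument, 230 mm (its x) by 280 mm (its y) by 100 mm high, white sides and blue deck; origin at the centre of its underside on the bench. The cover lies in a recess 176 mm (x) by 156 mm (y), 8 mm deep, in the middle of the deck. Under the cover is an open well 150 mm (x) by 128 mm (y) whose floor is 12 mm and whose rim is 92 mm above the bench. The two tabs are on the deck either side of the recess, at its +y and -y.
- tab_a (a joint): Angle of the swing tab on the instrument's +y side: 0 when its nose points straight in over the cover (held), +1.57 or -1.57 when it lies along the cover's edge (free). It turns either way about the vertical, positive counter-clockwise from above, up to 1.8 rad, and stays where it is left (about 1.5 N at the knob turns it). It starts within 0.45 of 0. The cover is clear of it beyond 1.2 either way.
- tab_a_knob (a point): Centre of the upright red round knob on the outer end of that tab: 18 mm diameter, 32 mm tall, so its top is 16 mm above this point and the flat steel tab below it is 16 mm under this point. The knob is 32 mm from the pivot, on the far side from the nose. The tab is 14 mm wide and 5 mm thick; its nose reaches 28 mm from the pivot.
- tab_a_pivot (a point): Vertical pivot axis of that tab, at the height of the tab's top (106.5 mm above the bench).
- tab_b (a joint): Angle of the identical swing tab on the instrument's -y side; same meaning as tab_a, positive counter-clockwise from above.
- tab_b_knob (a point): Centre of the red knob of that tab, same sizes as tab_a's.
- tab_b_pivot (a point): Vertical pivot axis of that tab, at the height of the tab's top.
- cover_handle (a point): Centre of the handle bar of the loose white cover plate (about 0.35 kg). Black bar and white plate, nothing fastened once the tabs are aside; it has 3 mm play all round in the recess. Plate 170 mm (x) by 150 mm (y) by 6 mm; black bar along x, 80 mm long, 12 mm thick (y), 14 mm tall, on two posts. The bar's top is 7 mm above this point, the plate's top 28 mm below it and the plate's underside 34 mm below it. Axes: x along the bar, z up when the cover lies handle up.
- cartridge_center (a point): Centre, half-way up, of the loose yellow filter cartridge (about 0.3 kg) standing in the well, hidden by the cover at first. Body 100 mm (x) by 60 mm (y) by 38 mm high, with a grip fin on top 50 mm (x) by 10 mm (y) by 38 mm high; 76 mm overall. This point is at the foot of the fin: the fin rises from here to 38 mm above it, the underside is 38 mm below it. Axes: x along the fin, z up. It stands within 6 mm and 0.1 rad of the well's middle and the instrument's axes.
- mat_top (a point): Centre of the top of the fixed green mat, 230 mm (x) by 200 mm (y), 4 mm thick.
- tray_in (a point): Centre of the inner floor (5 mm above the bench) of the fixed blue open tray, 180 mm (x) by 150 mm (y) outside, walls 5 mm thick and 45 mm high.
- cover: The same cover plate; origin at the centre of its underside.
- cartridge: The same cartridge; origin at the centre of its underside.
- blue_bottle: Bystander: white bottle with blue cap, 68 mm diameter, 130 mm tall; origin at the centre of its underside.
- red_bottle: Bystander: white bottle with red cap, 56 mm diameter, 100 mm tall; origin at the centre of its underside.
- tip_box: Bystander: orange box with a clear top, 80 mm (x) by 120 mm (y) by 60 mm high; origin at the centre of its underside.
Mind the look-alikes: they are no part of the job. Of the things that look like the cover, the larger one is meant.

How it is judged:
By the outcome, as a careful person would: the job done as asked, in the order asked, and still so for the second after the job is handed in, with the robot touching nothing.
It also fails if it takes over 72 s, if anything falls off the work surface, if the arm or the gripper's body presses on something with over 40 N, if the wrist force passes 120 N, or if a joint passes its speed limit or range.

ROBOT

A 6-joint arm with a two-finger parallel gripper is mounted at the origin on the work surface. World frame = base frame: x ahead of the robot, y to its left, z up, the work surface at z = 0. Lengths are in m, angles in rad, forces in N, time in s.
With the tool pointing down it reaches from about 0.275 to 0.825 m from the base axis. Payload 4.9 kg.
Tool frame: the origin (TCP) lies at the very end of the fingers, on their centre line; the grasp point (between the pads) lies 19 mm behind it; x points along the fingers, y is the direction in which the jaws open and shut, and the axes are right-handed (so a half turn about x gives the same grasp; the last joint's range is limited). The gripper opens to 85 mm and grips with 20 to 120 N. Pads are 22 mm wide; open, the fingers measure 114 mm over their backs; the gripper's body (76 mm by 85 mm) begins 54 mm behind the grasp point. The pads swing forward as they close: fully open they stand 13 mm farther back than shut.
Start: joints at [1.116, 0.326, -0.193, 1.052, 0, 1.437], TCP at [0.173, 0.522, 0.231] pointing down, gripper open.
Joint ranges: [-2.65, 2.65], [-0.97, 1.79], [-1.3, 1.35], [-1.93, 2.1], [-1.47, 1.37], [-3.14, 3.14]. Speed limits (rad/s): [2.57, 2.57, 3.14, 3.14, 3.14, 3.14].

INTERFACE

Orientations are given as a unit quaternion [w, x, y, z].
In Python, from bench import bot gives the robot as it stands. The module is installed in compiled form; this text tells all that it offers. Calls block until the motion is done:
- bot.reach(position, orientation): joint-space move of the TCP to a pose.
- bot.servo_line(position, rot=None, rate=0.15, until_force=None): straight line of the TCP; rot=None keeps the orientation; rate is the mean speed in m/s. With until_force (N) it stops when the force on the tool has changed by that much, and returns True; else False.
- bot.move_j(angles): joint-space move.
- bot.gripper_open() and bot.grab(f_grip=None): open the fingers fully, or close them until they stop; f_grip is the grip in N (None keeps the last).
- bot.sleep(seconds).
- bot.ik(position, orientation): joint angles nearest the present ones, or None.
- bot.read_camera(name): name is "side" or "top" or "wrist"; returns the picture (420x560x3 uint8, red, green, blue); there is no depth.
- bot.calibration(name): a dict with "intrinsics" (3x3 intrinsics, pixels), "rvec" (rotation vector, rad) and "tvec" (3), from world to camera coordinates, as OpenCV has them. Camera axes: x right, y down, z forward; pixel columns grow to the right and rows downward; lengths in m; the calibration is good to about 2 mm. A picture is of the moment at which its call begins: read the wrist's pose just before it. calibration takes no time and is no camera call; for the wrist camera it gives the pose at the moment of the call.
A pose or a line that the arm cannot do raises bot.PlanningError and nothing moves.
- bot.job_done(): hands the job in, once; it reports no verdict.
Trained networks look in the newest picture that a camera, given by its name, has taken for a name from the list of things; names that differ only in an ending like _2 or _b are one class to them, and where a whole thing is asked for, a point or a joint stands for the part that bears it (a point fixed in the world has none). Each returns a list of dicts, best first, with "p" (0 to 1); they miss things now and then, are a little off and sometimes report something else, mostly with a low value. They report only what shows in the picture. A call takes as long as a camera call. They do not tell look-alikes from the thing itself.
- bot.outline_of(label, camera): "region" (420x560 bool, what is visible of it) and "extent" ([left, top, right, bottom] in pixels, round what is visible of it).
Readings, each from a call of its own:
- bot.read_clock(): time.
- bot.read_joint_positions(): joint angles.
- bot.read_dq(): joint speeds.
- bot.read_joint_efforts(): joint torques, N m.
- bot.read_ee_pos(): TCP position.
- bot.read_eef_rot(): TCP orientation.
- bot.read_contact_force(): force on the tool from outside, world axes, zero at the start.
- bot.read_wrist_torque(): the same for the moment, N m.
- bot.read_width(): finger opening in m.
Only numpy, scipy, OpenCV 4.12 (cv2) and the standard library are available. Lean on these libraries where they do the work, as an engineer would, in place of code of your own. Each camera call takes 0.05 s, during which the arm holds its last target. There are 200 camera calls.

## Working session

There is one attempt and no reset: what is moved stays moved. The work goes in short steps, each a Python script; the robot and the scene stay as the last script left them, time stands still between calls to the robot, and variables do not carry over. Pictures are saved under pics/ and viewed, about 8 in all and at most 12, crops included, and the job is handed in when it is done.

```bash
mkdir -p pics; cat > h.py <<'E'
import numpy as np, cv2
from bench import bot
from scipy.spatial.transform import Rotation as R
def cam(name):
    c=bot.calibration(name); return np.array(c["intrinsics"],float),cv2.Rodrigues(np.array(c["rvec"],float))[0],np.array(c["tvec"],float).ravel()
def ray(c,uv,z):
    K,Rm,t=c; d=Rm.T@np.linalg.inv(K)@np.array([uv[0],uv[1],1.]); o=-Rm.T@t
    return o+d*(z-o[2])/d[2]
def proj(c,P):
    K,Rm,t=c; q=(K@(Rm@np.atleast_2d(P).T+t[:,None])).T; return q[:,:2]/q[:,2:]
def q(yaw):
    # tool x down, tool y (jaw dir) at heading yaw
    x=np.array([0,0,-1.]); y=np.array([np.cos(yaw),np.sin(yaw),0]); 
    Q=R.from_matrix(np.c_[x,y,np.cross(x,y)]).as_quat(); return np.array([Q[3],*Q[:3]])
def save(n,im): cv2.imwrite('pics/'+n,im[:,:,::-1])
E
python3 - <<'E'
from h import *
for n in ("top","side"):
    im=bot.read_camera(n); save(n+'1.png',im); c=cam(n); print(n,-c[1].T@c[2],c[0][0,0])
    for l in ("instrument","tab_a","tab_a_knob","cover","mat_top","tray_in","tip_box","blue_bottle"):
        try:
            for d in bot.outline_of(l,n)[:3]: print(n,l,round(d["p"],2),d["extent"],int(d["region"].sum()))
        except Exception as e: print(l,repr(e)[:80])
print(bot.read_clock(),bot.read_eef_rot(),q(0))
E
```

```text
top [ 0.42569397 -0.02013187  1.04477416] 408.59550160270874
top tab_a 0.79 [209.3, 200.3, 239.4, 215.1] 259
top tab_a 0.58 [290.7, 224.7, 325.1, 233.7] 213
top tab_a_knob 0.63 [204.2, 203.2, 239.3, 214.4] 230
top tab_a_knob 0.51 [362.8, 129.4, 392.4, 154.5] 495
top cover 0.63 [226.5, 176.9, 302.4, 259.2] 4634
top cover 0.57 [337.6, 291.8, 397.6, 356.2] 1970
top mat_top 0.79 [79.0, 198.7, 175.1, 294.3] 7050
top mat_top 0.7 [293.0, 220.6, 324.5, 234.3] 238
top mat_top 0.51 [231.7, 177.7, 306.4, 258.7] 4607
top tray_in 0.73 [402.1, 201.5, 478.8, 280.2] 4917
top tip_box 0.94 [273.4, 93.4, 324.2, 131.6] 1745
top tip_box 0.44 [231.1, 174.5, 305.6, 260.3] 4568
top blue_bottle 0.81 [158.4, 111.8, 193.4, 147.9] 824
side [0.47432434 0.74452863 0.76289436] 452.919220631365
side instrument 0.97 [199.5, 159.9, 330.4, 294.4] 9653
side instrument 0.26 [256.2, 225.2, 269.0, 251.4] 229
side tab_a 0.72 [275.7, 161.2, 288.3, 191.3] 219
side tab_a 0.7 [256.6, 224.8, 269.6, 249.8] 228
side tab_a_knob 0.7 [255.4, 227.6, 270.1, 252.0] 181
side tab_a_knob 0.4 [135.4, 183.3, 181.5, 239.2] 1943
side cover 0.86 [340.8, 158.3, 392.6, 190.6] 969
side cover 0.69 [225.0, 182.7, 316.6, 240.4] 3740
side cover 0.29 [202.2, 157.1, 331.3, 295.6] 9605
side mat_top 0.84 [229.3, 330.6, 377.9, 419.3] 10807
side tray_in 0.82 [257.7, 109.8, 326.3, 153.2] 2538
side tray_in 0.28 [191.9, 135.1, 214.7, 170.8] 655
side tip_box 0.71 [134.4, 184.8, 182.0, 238.7] 2013
side tip_box 0.55 [230.9, 330.9, 377.3, 418.4] 10693
side blue_bottle 0.64 [127.1, 280.5, 168.4, 341.8] 2012
0.9 [ 0.69803587  0.11295512  0.69802475 -0.11290931] [ 0.5  0.5  0.5 -0.5]
```

View pics/top1.png

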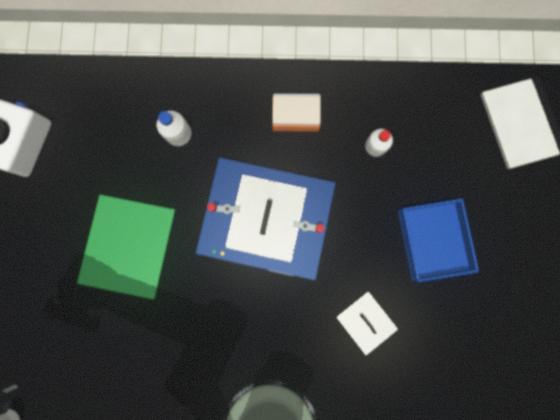

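View pics/side1.png

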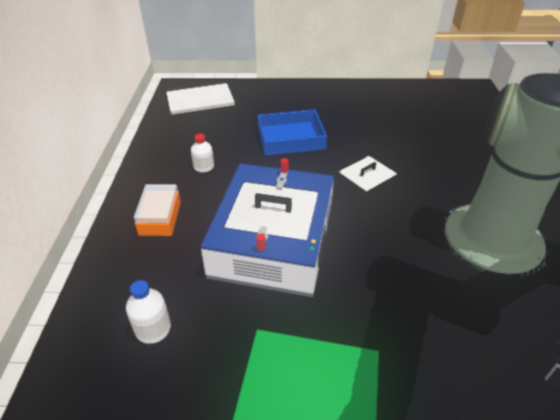

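Top view: instrument centred near (266,218), knobs at (211,207) = +y side and (320,228) = -y side, handle (266,216), mat (127,246), tray (438,240). The small cover at (367,323) is the decoy. The side view agrees.

```bash
cat > m1.py <<'E'
from h import *
def rect(c,mask,z):
    ys,xs=np.nonzero(mask); P=np.array([ray(c,(u,v),z)[:2] for u,v in zip(xs,ys)])
    r=cv2.minAreaRect(P.astype(np.float32)*1000); return np.round(r[0],1),np.round(r[1],1),round(r[2],1),np.round(P.mean(0)*1000,1)
im=cv2.imread('pics/top1.png')[:,:,::-1].astype(int); c=cam('top'); r,g,b=im[...,0],im[...,1],im[...,2]
def comp(m,box):
    k=np.zeros_like(m);x0,y0,x1,y1=box;k[y0:y1,x0:x1]=m[y0:y1,x0:x1]
    n,l,s,_=cv2.connectedComponentsWithStats(k.astype(np.uint8)); return l==1+np.argmax(s[1:,4])
blue=(b>r+50)&(b>g+25)
print('deck',rect(c,comp(blue,(185,150,345,290)),.1))
print('cover',rect(c,comp(im.min(2)>140,(220,165,312,268)),.098))
print('handle',rect(c,comp(im.max(2)<90,(250,190,285,245)),.135))
print('mat',rect(c,comp((g>r+30)&(g>b+30),(60,180,190,310)),.004))
print('tray',rect(c,comp(blue,(390,190,490,290)),.045))
red=(r>g+70)&(r>b+70)
for n,bx in(('a',(195,190,245,225)),('b',(295,215,340,245))): print(n,rect(c,comp(red,bx),.135))
E
python3 m1.py
```

```text
deck (array([449. ,  30.7]), array([280.5, 112.9]), 79.3, array([435.5,  29.4]))
cover (array([507.1,  19.9]), array([218.9, 178.7]), 79.0, array([505.9,  18.8]))
handle (array([506.1,  17.9]), array([ 5.2, 71.2]), 78.7, array([508. ,  17.5]))
mat (array([435.6, 376. ]), array([203.5, 232.5]), 80.2, array([434.4, 375.7]))
tray (array([ 467.3, -398.5]), array([183.8, 163.9]), 10.8, array([ 466.6, -398.8]))
a (array([525.1, 140.5]), array([16.1, 14.2]), 47.1, array([525. , 140.6]))
b (array([ 483.2, -102.7]), array([14.1, 14.2]), 46.0, array([ 483.3, -102.2]))
```

```bash
python3 - <<'E'
from h import *
yaw=np.radians(-11); best=None
j=np.array(bot.read_joint_positions())
for k in (np.pi/2,-np.pi/2):
    s=bot.ik([.505,.02,.36],q(yaw+k)); print(k,s)
    if s is not None and (best is None or abs(np.array(s)-j).max()<best[0]): best=(abs(np.array(s)-j).max(),k)
bot.reach([.44,.02,.36],q(yaw+best[1])); print(best,bot.read_clock())
c=cam('wrist'); print(-c[1].T@c[2],c[0][0,0],proj(c,[[.505,.02,.13],[.525,.14,.135],[.483,-.103,.135]]))
save('w1.png',bot.read_camera('wrist')); np.savez('w1.npz',K=c[0],R=c[1],t=c[2])
E
```

```text
1.5707963267948966 [-0.10656485  0.18906222 -0.0489299   1.3328042   0.          0.08542137]
-1.5707963267948966 [-0.10656485  0.18906222 -0.0489299   1.3328042   0.         -3.05617129]
(np.float64(1.3511627568501292), 1.5707963267948966) 2.9917
[0.36500786 0.03639197 0.5028089 ] 302.6440348536715 [[289.34969958 222.5345468 ]
 [383.35423426 221.55351275]
 [193.35808886 225.22609707]]
```

View pics/w1.png

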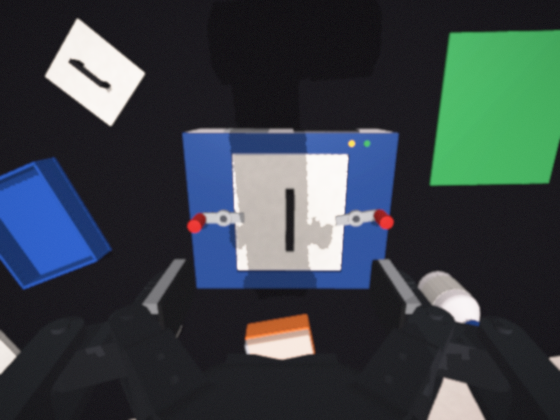

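Wrist view: knobs at (387,221) = a (+y) and (196,226) = b, handle (290,220), pivots about (356,218) and (223,218). Both tabs are near 0.

```bash
cat > m2.py <<'E'
from h import *
d=np.load('w1.npz'); c=(d['K'],d['R'],d['t']); im=cv2.imread('pics/w1.png')[:,:,::-1].astype(int); r,g,b=im[...,0],im[...,1],im[...,2]
def W(m,z,box):
    k=np.zeros(m.shape,np.uint8);x0,y0,x1,y1=box;k[y0:y1,x0:x1]=m[y0:y1,x0:x1]
    n,l,s,_=cv2.connectedComponentsWithStats(k); k=l==1+np.argmax(s[1:,4]); ys,xs=np.nonzero(k)
    P=np.array([ray(c,uv,z)[:2] for uv in zip(xs,ys)],np.float32)*1000; R_=cv2.minAreaRect(P)
    print(np.round(R_[0],1),np.round(R_[1],1),round(R_[2],1),P.mean(0)); return k
red=(r>g+60)&(r>b+60)
W(red,.125,(370,200,410,240)); W(red,.125,(180,205,215,245))
W(im.max(2)<60,.133,(275,170,305,265))
k=W((b>r+40)&(b>g+25),.1,(175,125,410,295))
cnt=cv2.findContours(k.astype(np.uint8),cv2.RETR_EXTERNAL,cv2.CHAIN_APPROX_NONE)[0][0]
W(cv2.drawContours(np.zeros((420,560),np.uint8),[cnt],-1,1,-1)>0,.1,(175,125,410,295))
for u in((356.5,217.5),(222.5,218)): print('piv',ray(c,u,.107))
E
python3 m2.py; python3 - <<'E'
import cv2
im=cv2.imread('pics/w1.png')[190:250,170:420]; cv2.imwrite('pics/w1c.png',cv2.resize(im,None,fx=3.2,fy=3.2,interpolation=cv2.INTER_CUBIC))
E
```

```text
[526.  143.4] [31.8 17.5] 35.4 [526.3324  143.56683]
[ 484.3 -102.2] [17.8 30.7] 33.2 [ 484.11752 -102.95626]
[501.   20.8] [ 8.4 81.7] 78.3 [500.0121   21.09269]
[450.7  31.2] [282.9 116.9] 79.0 [435.4866    32.613785]
[450.7  31.2] [282.9 116.9] 79.0 [435.37683  33.52891]
piv [0.52407281 0.11184809 0.107     ]
piv [ 0.48933378 -0.07092001  0.107     ]
```

View pics/w1c.png

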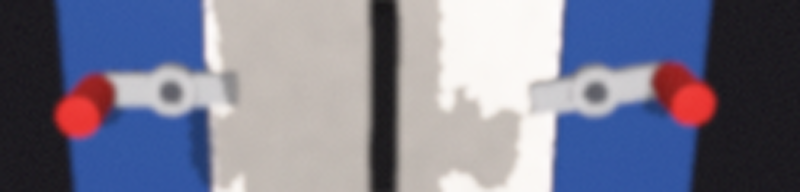

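```bash
cat > tab.py <<'E'
from h import *
import sys
Y=np.radians(-11)
def tab(piv,knob,tgt=1.57,z=.110):
    piv,knob=np.array(piv),np.array(knob); d=knob-piv; side=np.sign(d[1])
    a0=np.arctan2(d[1],d[0])-(Y+side*np.pi/2); r=.032; print('ang0',a0)
    P=lambda a:piv+r*np.array([np.cos(Y+side*np.pi/2+a),np.sin(Y+side*np.pi/2+a)])
    s=P(a0)
    bot.reach([*s,.19],q(Y+a0)); bot.servo_line([*s,z],until_force=12); print(bot.read_ee_pos())
    bot.grab(25); print('w',bot.read_width())
    for a in np.linspace(a0,tgt,7)[1:]:
        bot.servo_line([*P(a),z],q(Y+a),rate=.06)
    print('F',bot.read_contact_force(),bot.read_width(),bot.read_ee_pos(),P(tgt))
    bot.gripper_open(); bot.servo_line([*P(tgt),.19],rate=.3); print(bot.read_clock())
E
python3 - <<'E'
from tab import *
tab([.5240,.1118],[.526,.1432])
E
```

```text
ang0 0.1283778761671086
[0.52662963 0.14367314 0.11074054]
w 0.016934615055811855
F [-6.9120718  -5.51053113 11.72018687] 0.017446679292830253 [0.49074649 0.11625454 0.110163  ] [0.4925928 0.1179309]
9.2833
```

```bash
python3 - <<'E'
from tab import *
bot.servo_line([.48,.09,.25],rate=.3)
tab([.4893,-.0713],[.4842,-.1027])
bot.reach([.44,.02,.36],q(Y+np.pi/2)); c=cam('wrist'); save('w2.png',bot.read_camera('wrist')); np.savez('w2.npz',K=c[0],R=c[1],t=c[2]); print(bot.read_clock())
E
```

```text
ang0 0.030971883673825085
[ 0.48470598 -0.10262869  0.11058302]
w 0.01676438370575709
F [ 0.38251791 -0.36744922  4.37964923] 0.017243193714421644 [ 0.52112446 -0.07752633  0.11028417] [ 0.5207072 -0.0774309]
15.5583
16.4667
```

View pics/w2.png

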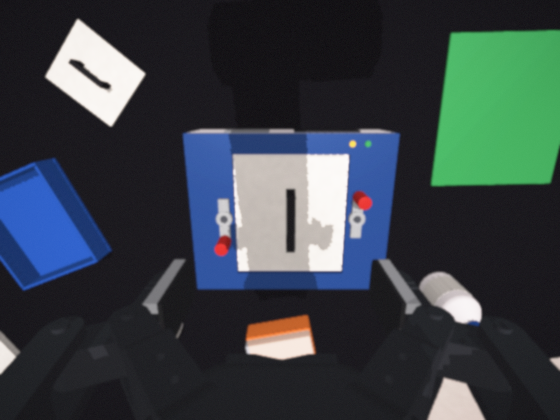

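Both tabs now lie along the edges: knobs at (362,200) and (223,245). Next is the cover.

```bash
python3 - <<'E'
from h import *
Y=np.radians(-11); M=[.4356,.376]; H=[.505,.020]; qm=q(np.radians(80.2))
bot.reach([*H,.2],q(Y+np.pi/2)); print(bot.servo_line([*H,.107],until_force=12)); print(bot.read_ee_pos())
bot.grab(60); print('w',bot.read_width(),bot.read_contact_force()); z0=bot.read_ee_pos()[2]
bot.servo_line([*H,.14],rate=.08); print('w',bot.read_width(),bot.read_contact_force())
bot.servo_line([*H,.23],rate=.2); c=cam('side')
save('s2.png',bot.read_camera('side'))
bot.servo_line([*M,.23],qm,rate=.2); print('w',bot.read_width(),bot.read_contact_force())
bot.servo_line([*M,.05],rate=.15)
print(bot.servo_line([*M,z0-.092+.004-.004],rate=.03,until_force=4),z0,bot.read_ee_pos(),bot.read_contact_force(),bot.read_clock())
E
```

```text
False
[0.50602975 0.01988979 0.1083672 ]
w 0.010793189798889234 [-0.23805894  0.13898666  3.32281421]
w 0.010651821653645649 [-0.49757999  0.08028577 -1.68374976]
w 0.010992998684982616 [-0.39148101 -0.51094444 -1.68745778]
True 0.10730730444448956 [0.43532989 0.37581521 0.01930778] [-0.49426972 -0.36276382  5.11167653] 24.1
```

```bash
python3 - <<'E'
from h import *
save('s3.png',np.hstack([cv2.resize(bot.read_camera(n),(400,300)) for n in('side','top')]))
E
```

```text
(no output)
```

View pics/s3.png

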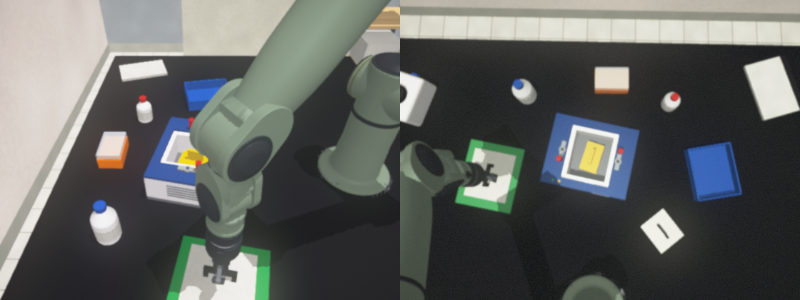

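The cover rests flat in the mat's middle, at about (490,175) in the right half. Releasing it, then looking at the cartridge.

```bash
python3 - <<'E'
from h import *
Y=np.radians(-11)
bot.gripper_open(); p=bot.read_ee_pos(); bot.servo_line([p[0],p[1],.2],rate=.2)
bot.reach([.44,.02,.34],q(Y+np.pi/2)); c=cam('wrist'); im=bot.read_camera('wrist'); save('w3.png',im); np.savez('w3.npz',K=c[0],R=c[1],t=c[2])
cv2.imwrite('pics/w3c.png',cv2.resize(im[100:320,170:420,::-1],None,fx=2.7,fy=2.7,interpolation=cv2.INTER_CUBIC)); 
for l in('cartridge','cartridge_center'):
    for d in bot.outline_of(l,'wrist')[:1]: print(d['p'],d['extent'])
i=im.astype(int); m=(i[...,0]>i[...,2]+60)&(i[...,1]>i[...,2]+40); ys,xs=np.nonzero(m); 
for z in(.05,.088): 
  P=np.array([ray(c,u,z)[:2] for u in zip(xs,ys)],np.float32)*1000; print(z,cv2.minAreaRect(P))
print(bot.read_clock())
E
```

```text
0.78 [265.4, 170.0, 312.1, 246.3]
0.96 [264.1, 173.8, 314.8, 243.1]
0.05 ((581.8294067382812, 12.598777770996094), (115.12456512451172, 375.8295593261719), 68.7396240234375)
0.088 ((562.7898559570312, 14.688278198242188), (105.00914764404297, 342.807373046875), 68.73961639404297)
27.5417
```

View pics/w3c.png

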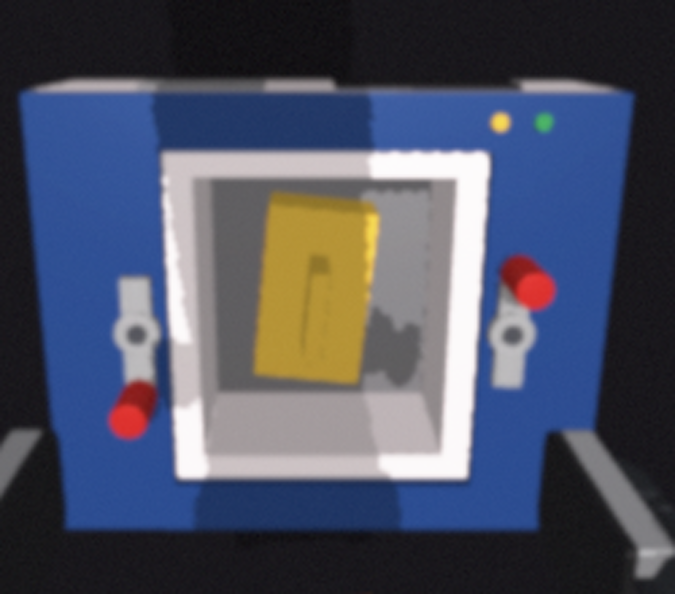

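Crop: yellow body-top corners are at (270,203), (377,213), (358,384), (255,374), and the fin runs (318,258)–(315,365).

```bash
python3 - <<'E'
from h import *
d=np.load('w3.npz'); c=(d['K'],d['R'],d['t'])
f=lambda u,z: ray(c,(u[0]/2.7+170,u[1]/2.7+100),z)[:2]*1000
P=np.array([f(u,.05) for u in((270,203),(377,213),(358,384),(255,374))]); print(P.round(1),P.mean(0))
r=cv2.minAreaRect(P.astype(np.float32)); print(r)
for u in((330,275),(325,363),(307,275),(302,363)): print(f(u,.088))
v=(P[2]-P[1]+P[3]-P[0]); print('x heading deg',np.degrees(np.arctan2(v[1],v[0])))
for yw in (68,75,-105): print(yw,bot.ik([.467,-.398,.1],q(np.radians(yw))))
E
```

```text
[[449.8   3.3]
 [466.2  58.9]
 [563.4  31.7]
 [545.9 -25.3]] [506.31534557  17.11392103]
((506.5146179199219, 17.482872009277344), (59.60327911376953, 100.86677551269531), 73.4380111694336)
[484.25963052  28.4150972 ]
[530.89404833  17.22211121]
[482.04805637  17.03541449]
[528.60580494   5.44795048]
x heading deg -16.09429065882372
68 [-0.8260372   0.55167666 -0.19424661  0.82487306  0.         -0.44206476]
75 [-0.8260372   0.55167666 -0.19424661  0.82487306  0.         -0.56423781]
-105 [-0.8260372   0.55167666 -0.19424661  0.82487306  0.          2.57735485]
```

```bash
python3 - <<'E'
from h import *
C=np.array([.5066,.0183]); T=[.467,-.398]; qc=q(np.radians(74)); qt=q(np.radians(100.8))
bot.reach([*C,.18],qc); print(bot.servo_line([*C,.058],rate=.08,until_force=8),bot.read_ee_pos())
bot.grab(50); z0=bot.read_ee_pos()[2]; print('w',bot.read_width(),z0,bot.read_contact_force())
bot.servo_line([*C,.10],rate=.06); print('w',bot.read_width(),bot.read_contact_force())
if bot.read_width()>.005:
    bot.servo_line([*C,.23],rate=.15)
    bot.servo_line([*T,.23],qt,rate=.2); bot.servo_line([*T,.08],rate=.15)
    print(bot.servo_line([*T,z0-.011],rate=.03,until_force=4),bot.read_ee_pos(),bot.read_contact_force(),bot.read_width(),bot.read_clock())
    save('s4.png',np.hstack([cv2.resize(bot.read_camera(n),(400,300)) for n in('side','top')]))
E
```

```text
False [0.50700551 0.01824489 0.05845515]
w 0.009051700581810896 0.05781565370195402 [-0.88488971  0.6118942  -1.22779196]
w 0.009355870085089552 [-0.57055026 -0.64639406 -2.04382547]
True [ 0.4667857  -0.39797545  0.05069216] [0.11323775 0.21168116 2.8782158 ] 0.009333602594876637 36.7667
```

View pics/s4.png

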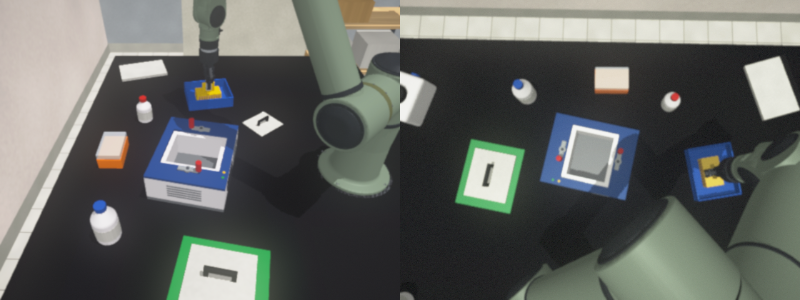

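The cartridge touches the tray floor at the expected height, and the cover sits centred on the mat. Releasing, retreating, and checking once more.

```bash
python3 - <<'E'
from h import *
bot.gripper_open(); p=bot.read_ee_pos(); bot.servo_line([p[0],p[1],.2],rate=.15)
bot.reach([.35,-.2,.35],q(np.radians(90))); bot.sleep(.3)
save('s5.png',np.hstack([cv2.resize(bot.read_camera(n),(400,300)) for n in('side','top')])); print(bot.read_clock())
E
```

```text
40.2
```

View pics/s5.png

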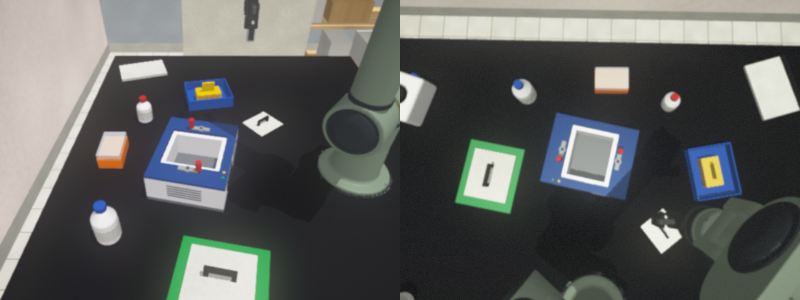

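The cartridge stands upright in the tray at (711,171), the cover lies centred on the mat at (490,175), the tabs are still aside and the bystanders have not moved.

```bash
python3 -c "
from bench import bot
print(bot.job_done())"
```

```text
the job is handed in; nothing more can be done
None
```

The job is done and handed in after about 40 s of the 72 s allowed.

- **Tabs:** I turned both about a quarter turn counter-clockwise and left them there. Both still lay along the cover's edge in the last picture. I judged their angles by eye and did not measure them.
- **Cover:** I set it down on the mat with a contact stop and let go. It lies flat, handle up, centred by eye on the green mat.
- **Cartridge:** I set it down in the tray with a contact stop and let go. It stands upright in the blue tray.
- **Bystanders:** the bottles and the tip box look unmoved, and the gripper is clear of everything.

No check failed. The largest force component I read was about 12 N, just after turning tab a, but I read forces only at certain steps.

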